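# Sweep the spilled shower tablets off the lazy Susan into the tray

### The arm

A 6-joint arm with a two-finger parallel gripper is mounted at the origin on the work surface. World frame = base frame: x ahead of the robot, y to its left, z up, the work surface at z = 0. Lengths are in m, angles in degrees, forces in N, time in s.
With the tool pointing down it reaches from about 0.3 to 0.75 m from the base axis. Payload 8.5 kg.
Tool frame: the origin (TCP) lies midway between the tips of the shut fingers; the grasp point (between the pads) lies grasp_offset behind it (grasp_offset is the distance from the TCP to the grasp point, in m); z points along the fingers, y is the line along which they close (so a half turn about z gives the same grasp; the last joint's range is limited). The gripper opens to 85 mm and grips with 20 to 120 N. Pads are 22 mm wide; open, the fingers measure 114 mm over their backs; the gripper's body (76 mm by 85 mm) begins 54 mm behind the grasp point. The pads swing forward as they close: fully open they stand 13 mm farther back than shut.
Start: joints at [-83.44, 21.807, 74.336, -0, 83.858, -12.336], TCP at [0.178, -0.52, 0.231] pointing down, gripper open.
Joint ranges: [-178.18, 178.18], [-50.72, 133.34], [12.68, 142.11], [-81.47, 261.47], [9.98, 163.14], [-165.26, 165.26]. Speed limits (degrees/s): [136.94, 136.94, 180, 180, 180, 180].

### API

Orientations are given as a 3x3 rotation matrix whose columns are the frame's x, y, z axes.
In Python, from rig import observe, get_image, camera_params, close_job, grasp_offset gives the robot as it stands.
- The arm moves only by the shell command python3 -m handwheel 'ROWS' [OPENING] [FORCE]. ROWS is JSON, a list of rows, each a list of 2 entries, a list of its own where there are three numbers: the shift along the tool's x, y, z as a fraction of full scale, then the turn, a rotation vector about the tool's x, y, z as a fraction of full scale. In form: [[[dx, dy, dz], [ax, ay, az]], ...]. A call has 1 to 10 rows; each row is the pose to reach, as a shift and turn from the pose commanded when the call began, along the tool's axes at that moment, turning the shorter way round; what a row does not reach only later rows make up. Full scale, the value 1, is 0.5 m for a shift and pi rad for a turn. A row lasts 1/10 s, in which the tool goes at most 50 mm and 8.59 degrees, less where a joint would pass 70% of its speed; a pose out of reach is approached as far as the arm can. A call with a number of a shift or a turn outside -1 to 1 is refused whole. A call with a gripper value outside its range is refused whole. OPENING is the opening, from 0 (shut) to 1 (fully open), set as the call begins (- or left out, the last holds). The fingers move at their own pace and stop on an object; FORCE is the grip in N (left out, the last holds). Time passes only in rows, so rows that repeat a pose let the fingers close. It gives the time, the measured TCP pose, the force, the opening and the grip force at its end, in the units of the state.
- observe(): the state, without advancing time (a new reading comes with each control period).
- get_image(name): name is "scene" or "top"; returns (picture, depth): 384x512x3 uint8, red, green, blue; 384x512 float32, m along the optical axis (not along the pixel's ray), 0 where there is no reading.
- camera_params(name): a dict with "K" (3x3 intrinsics, pixels), "R" (3x3) and "t" (3): a world point X has camera coordinates R X + t. Camera axes: x right, y down, z forward; pixel columns grow to the right and rows downward; lengths in m; the calibration is good to about 2 mm. A picture is of the moment at which its call begins. camera_params takes no time and is no camera call.
- close_job(): hands the job in; it is judged then, once.
The state is a dict: "time_s": time; "q": joint angles; "qvel": joint speeds; "joint_efforts": joint torques, N m; "position": TCP position; "tool_rot": TCP orientation; "ft_force": force on the tool from outside, world axes, zero at the start; "wrist_torque": the same for the moment, N m; "grip_width": finger opening in m; "gripper_force": force on a finger pad.
Only numpy, scipy, OpenCV 4.12 (cv2) and the standard library are available. Lean on these libraries where they do the work, as an engineer would, in place of code of your own. Each camera call takes 0.05 s, during which the arm holds its last target. There are 200 camera calls.

### The job

Three shower tablets have been spilled on the lazy Susan: sweep them over its edge, so that all three drop into the shallow tray tucked under it and lie there, none still resting on the turntable. The tablets crumble easily, so only push them along: do not pinch them, press hard on them or lift them. Do not turn the turntable, and leave everything else standing where it is.

Things in the scene. Friction and masses are not known exactly. Their poses are not given: they have to be found in the camera images.
- tablet1: one of three alike shower tablets: a pale, hard-pressed round puck 42 mm across and 16 mm thick, about 28 g (20 to 39 g), lying flat and loose on the turntable; origin at the centre of its underside, z up through the puck
- tablet1_center (a point): the middle of that tablet, 8 mm above its underside
- tablet2: one of three alike shower tablets: a pale, hard-pressed round puck 42 mm across and 16 mm thick, about 28 g (20 to 39 g), lying flat and loose on the turntable; origin at the centre of its underside, z up through the puck
- tablet2_center (a point): the middle of that tablet, 8 mm above its underside
- tablet3: one of three alike shower tablets: a pale, hard-pressed round puck 42 mm across and 16 mm thick, about 28 g (20 to 39 g), lying flat and loose on the turntable; origin at the centre of its underside, z up through the puck
- tablet3_center (a point): the middle of that tablet, 8 mm above its underside
- turntable: white plastic plate of the lazy Susan, round, 340 mm across, 9 mm thick, flat, without a raised rim; top 26 mm and underside 17 mm above the shelf. Origin on its axis at the top face, z up. It turns freely about z (friction about 0.04 N m): pressing or dragging on it turns it with all it carries. At the start its x axis is parallel to the tray's and its -x points at the tray
- susan_base: round base of the lazy Susan, 210 mm across and 17 mm high, hidden under the plate; it stands fast on the shelf, in a different place and direction each time. Origin: centre of its underside, on the turntable's axis
- tray: shallow wooden tray, 200 x 200 mm outside, walls 14 mm high, 4 mm thick, floor 4 mm thick; it stands fast, 35 mm of it tucked under the plate (wall beneath it). Origin at shelf height, under the plate's edge on the tray's middle line. +x points level at the turntable's axis, about 170 mm away (up to 15 mm aside in y); outside walls at x = 36 and -164 mm, y = -100 and 100 mm
- tray_edge (a point): point right above the tray's origin at the height of the plate's top (26 mm), where the turntable's edge crosses the tray's middle line (good to 3 mm). What is swept over the edge here, towards the tray's -x, drops about 22 mm onto the tray's floor
- mug: ceramic mug, 78 mm across, 80 mm high, with a handle at its +y, standing on the turntable on the side away from the tray; origin at the centre of its underside. Leave it
- organiser: orange weekly pill organiser, 34 x 150 x 25 mm, long axis y, with seven flip lids, lying on the turntable on the side away from the tray; origin at the centre of its underside. Leave it
- jar: small round glass jar with a metal lid, 50 mm across, 45 mm high, standing on the turntable near the tablets, towards its edge; origin at the centre of its underside. Leave it
- clipper: chrome nail clipper, 58 mm long (x), 13 mm wide, 12 mm high, lying on the turntable near the tablets, towards its edge; origin at the centre of its underside. Leave it
- foot_file: blue foot file with plastic grip, 225 mm long (x), 44 mm wide, 13 mm high, lying on the shelf beside the turntable; origin on its underside between the grip and the blade. Leave it

How it is judged:
By the outcome, as a careful person would: the job done as asked, in the order asked, and still so for the second after the job is handed in, with the robot touching nothing.
It also fails if it takes over 61 s, if anything falls off the work surface, if the arm or the gripper's body presses on something with over 40 N, if the wrist force passes 120 N, or if a joint passes its speed limit or range.

## Working session

There is one attempt and no reset: what is moved stays moved. The work goes in short steps, Python scripts to look and compute and a shell command to move; the robot and the scene stay as the last step left them, time stands still between calls to the robot, and variables do not carry over. Pictures are saved under pics/ and viewed, at most 10 in all, crops included, and the job is handed in when it is done.

```bash
mkdir -p pics; cat > h.py <<'E'
import numpy as np, cv2
from rig import observe, get_image, camera_params, close_job, grasp_offset
def snap(name,fn):
    im,d=get_image(name); np.savez('last_'+name+'.npz',im=im,d=d)
    cv2.imwrite('pics/'+fn,im[:,:,::-1]); return im,d
def atz(name,u,v,z):
    c=camera_params(name);K,R,t=[np.array(c[k]) for k in('K','R','t')]
    r=R.T@np.linalg.solve(K,[u,v,1]); o=-R.T@t
    return o+r*(z-o[2])/r[2]
def dep(name,u,v):
    d=np.load('last_'+name+'.npz')['d'];c=camera_params(name);K,R,t=[np.array(c[k]) for k in('K','R','t')]
    z=d[int(v),int(u)]; return R.T@(np.linalg.solve(K,[u,v,1])*z-t)
E
python3 - <<'E'
from h import *
snap('top','top0.png');im,d=snap('scene','scene0.png')
o=observe();print(o['tool_rot'],o['position'],o['time_s'],grasp_offset if not callable(grasp_offset) else grasp_offset())
E
```

```text
[[ 9.46104992e-01  3.23860032e-01 -1.55543853e-04]
 [ 3.23859957e-01 -9.46104158e-01  1.28468269e-03]
 [ 2.68896689e-04 -1.26581913e-03 -9.99999163e-01]] [ 0.17808868 -0.52010238  0.23077907] 0.1 0.0187
```

View pics/top0.png

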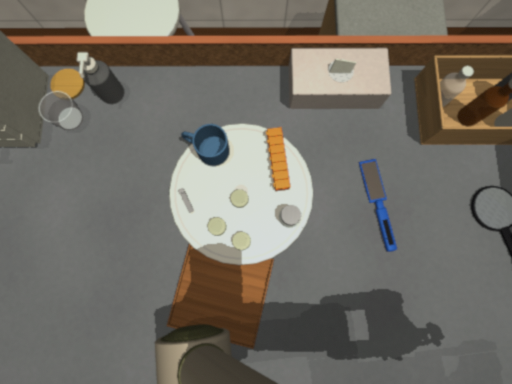

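View pics/scene0.png

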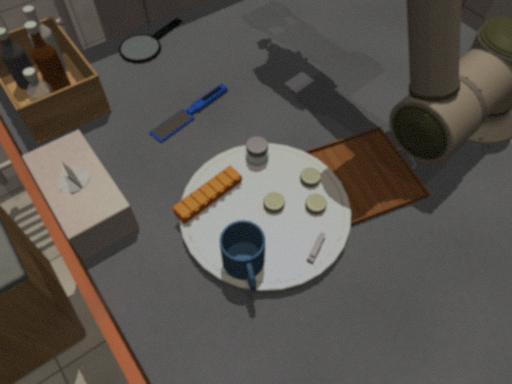

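Top: tablets sit at about (217,226), (241,240) and (239,198), jar (290,215), clipper (186,200), mug (211,145), organiser (278,158), with the tray below the plate at (222,295). I'll enlarge the plate and compute positions.

```bash
python3 - <<'E'
from h import *
im=np.load('last_top.npz')['im'][115:355,150:330,::-1]
c=cv2.resize(im,None,fx=3.3,fy=2.5*1,interpolation=cv2.INTER_CUBIC) if 0 else cv2.resize(im,None,fx=2.5,fy=2.5,interpolation=cv2.INTER_CUBIC)
cv2.imwrite('pics/crop0.png',c)
g=cv2.cvtColor(np.load('last_top.npz')['im'],cv2.COLOR_RGB2HSV)
m=((g[...,1]>40)&(g[...,2]>120)&(g[...,0]>20)&(g[...,0]<45)).astype('u1')
n,l,s,ce=cv2.connectedComponentsWithStats(m)
for i in range(1,n):
    if s[i,4]>60: print('tab',s[i],ce[i],atz('top',*ce[i],.042).round(4),dep('top',*ce[i]).round(4))
p=(g[...,1]<45)&(g[...,2]>130)
n,l,s,ce=cv2.connectedComponentsWithStats(p.astype('u1'))
i=1+s[1:,4].argmax();cs=max(cv2.findContours((l==i).astype('u1'),0,1)[0],key=len)
h=cv2.convexHull(cs)[:,0].astype(float)
w=np.array([atz('top',*q,.026)[:2] for q in h])
A=np.c_[2*w,np.ones(len(w))];x=np.linalg.lstsq(A,(w**2).sum(1),rcond=None)[0]
print('plate',s[i],x[:2],np.sqrt(x[2]+x[:2]@x[:2]))
for nm,u,v,z in[('jar',290,213,.071),('clipA',181,190,.036),('clipB',191,210,.036),('trayBL',169,324,.014),('trayBR',254,345,.014),('trayTR',272,262,.014),('trayTL',188,250,.014),('mug',211,140,.106),('orgN',273,129,.051),('orgS',283,188,.051)]:
    print(nm,atz('top',u,v,z).round(4),dep('top',u,v).round(4))
E
```

```text
tab [231 190  17  17 235] [238.92340426 197.93191489] [ 0.5678 -0.052   0.042 ] [ 0.5679 -0.052   0.0416]
tab [208 218  18  17 237] [216.35021097 225.93670886] [ 0.5033 -0.0012  0.042 ] [ 0.5033 -0.0011  0.0413]
tab [232 232  18  18 246] [240.61382114 240.35365854] [ 0.4708 -0.0565  0.042 ] [ 0.4708 -0.0566  0.0428]
plate [  169   123   145   141 13260] [ 0.58835182 -0.05568428] 0.17030060353359336
jar [ 0.5289 -0.1662  0.071 ] [ 0.5288 -0.1661  0.0718]
clipA [0.5877 0.0837 0.036 ] [0.5877 0.0837 0.036 ]
clipB [0.5406 0.0587 0.036 ] [0.5399 0.0579 0.0407]
trayBL [0.2879 0.1027 0.014 ] [0.2869 0.1041 0.0073]
trayBR [ 0.2443 -0.0866  0.014 ] [ 0.2443 -0.0866  0.0144]
trayTR [ 0.4232 -0.1281  0.014 ] [ 0.4232 -0.1282  0.0124]
trayTL [0.4503 0.0662 0.014 ] [0.4503 0.066  0.0154]
mug [0.6862 0.0081 0.106 ] [0.7122 0.0172 0.0303]
orgN [ 0.7324 -0.132   0.051 ] [ 0.7317 -0.1319  0.0528]
orgS [ 0.5893 -0.1533  0.051 ] [ 0.5899 -0.1535  0.0485]
```

View pics/crop0.png

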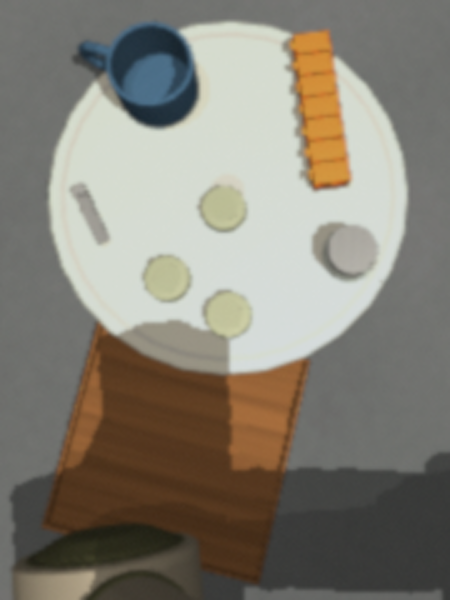

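```bash
cat >> h.py <<'E'
from scipy.spatial.transform import Rotation as Ro
e=np.array([np.cos(np.radians(-13)),np.sin(np.radians(-13))]);n=np.array([-e[1],e[0]])
C=np.array([.5884,-.0557]); O=C-.1697*e-.0102*n
def tr(p): d=np.array(p)[:2]-O; return np.array([d@e,d@n]).round(4)
def rows(x,y,z,yaw=0):
    # tray-frame target; yaw: tool x relative to tray +x (deg, seen from above, ccw)
    o=observe();R=np.array(o['tool_rot']);a=np.radians(-13+yaw);c,s=np.cos(a),np.sin(a)
    T=np.array([[c,s,0],[s,-c,0],[0,0,-1]])
    w=np.r_[O+x*e+y*n,z]
    print((R.T@(w-o['position'])/.5).round(4),(Ro.from_matrix(R.T@T).as_rotvec()/np.pi).round(4))
def where():
    o=observe();print(o['time_s'],tr(o['position']),np.round(o['position'][2],4),np.round(o['ft_force'],1),round(o['grip_width'],4))
E
python3 - <<'E'
from h import *
for p in[(.5678,-.052),(.5033,-.0012),(.4708,-.0565),(.5289,-.1662),(.6862,.0081),(.5877,.0837),(.5406,.0587),(.5893,-.1533)]: print(tr(p))
rows(.099,-.02,.15)
E
```

```text
[0.1488 0.0092]
[0.0745 0.0442]
[ 0.0553 -0.017 ]
[ 0.1366 -0.1109]
[0.2506 0.0944]
[0.1377 0.1459]
[0.0974 0.1109]
[ 0.1925 -0.0847]
[ 0.9252 -0.6362  0.1626] [-0.0004  0.      0.1772]
```

```bash
python3 -m handwheel '[[[0.925,-0.636,0.162],[0,0,0.177]],[[0.925,-0.636,0.162],[0,0,0.177]],[[0.925,-0.636,0.162],[0,0,0.177]],[[0.925,-0.636,0.162],[0,0,0.177]],[[0.925,-0.636,0.162],[0,0,0.177]],[[0.925,-0.636,0.162],[0,0,0.177]],[[0.925,-0.636,0.162],[0,0,0.177]],[[0.925,-0.636,0.162],[0,0,0.177]],[[0.925,-0.636,0.162],[0,0,0.177]],[[0.925,-0.636,0.162],[0,0,0.177]]]' 0.24; python3 -c "
from h import *
where();rows(.099,-.02,.15)"
```

```text
time_s: 1.1
position: [0.4716, -0.1243, 0.1601]
tool_rot: [[0.975, -0.224, -0.0], [-0.224, -0.975, 0.0], [-0.0, -0.0, -1.0]]
ft_force: [0.2, -0.8, 1.0]
grip_width: 0.0205
gripper_force: 0.0
1.1 [ 0.0713 -0.0829] 0.1601 [ 0.2 -0.8  1. ] 0.0205
[ 0.0555 -0.1258  0.0202] [-0.      0.0001  0.0002]
```

```bash
python3 -m handwheel '[[[0.055,-0.1,0.02],[0,0,0]],[[0.055,-0.1,0.02],[0,0,0]],[[0.055,-0.1,0.02],[0,0,0]],[[0.055,-0.1,0.02],[0,0,0]],[[0.055,-0.1,0.02],[0,0,0]],[[0.055,-0.1,0.02],[0,0,0]]]'; python3 -c "
from h import *
where();rows(.099,-.02,.03)"
```

```text
time_s: 1.7
position: [0.5083, -0.0848, 0.1508]
tool_rot: [[0.974, -0.226, 0.0], [-0.226, -0.974, -0.0], [0.0, 0.0, -1.0]]
ft_force: [0.6, -0.6, -0.3]
grip_width: 0.0204
gripper_force: 0.0
1.7 [ 0.0982 -0.0361] 0.1508 [ 0.6 -0.6 -0.3] 0.0204
[ 0.0014 -0.0323  0.2417] [ 0.0001 -0.0001 -0.0004]
```

```bash
python3 -m handwheel '[[[0.002,-0.032,0.05],[0,0,0]],[[0.002,-0.032,0.12],[0,0,0]],[[0.002,-0.032,0.18],[0,0,0]],[[0.002,-0.032,0.2],[0,0,0]],[[0.002,-0.032,0.2],[0,0,0]],[[0.002,-0.032,0.2],[0,0,0]]]'; python3 -c "
from h import *
where();rows(.099,-.02,.031)
im,d=snap('scene','s1.png');snap('top','t1.png')
a=cv2.resize(im[130:300,170:430,::-1],None,fx=2.6,fy=2.6,interpolation=2);cv2.imwrite('pics/s1c.png',a)"
```

```text
time_s: 2.3
position: [0.514, -0.0689, 0.0517]
tool_rot: [[0.974, -0.225, 0.002], [-0.225, -0.974, -0.001], [0.002, 0.0, -1.0]]
ft_force: [0.5, 0.9, -0.1]
grip_width: 0.0205
gripper_force: 0.0
2.3 [ 0.1002 -0.0194] 0.0517 [ 0.5  0.9 -0.1] 0.0205
[-0.0024  0.0012  0.0414] [ 0.0001 -0.0006  0.    ]
```

View pics/s1c.png

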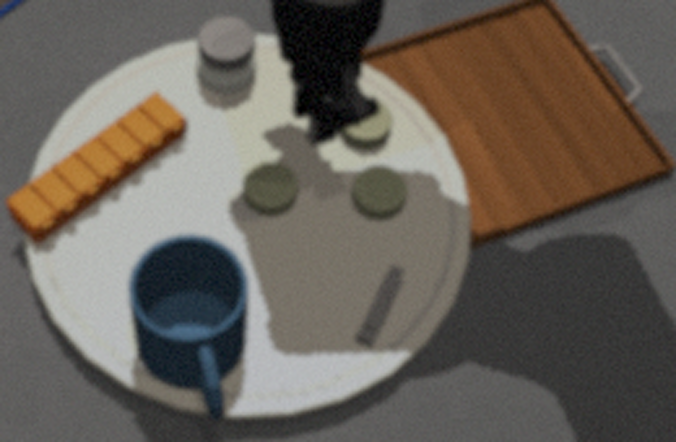

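Crop: the fingers stand just behind the tablet at crop (367,125), clear of the other two tablets (271,187) and (378,190), the jar and the clipper. I'll lower and push.

```bash
python3 -m handwheel '[[[0,0,0.03],[0,0,0]],[[0,0,0.041],[0,0,0]],[[0,0,0.041],[0,0,0]],[[-0.03,0,0.041],[0,0,0]],[[-0.06,0,0.041],[0,0,0]],[[-0.09,0,0.041],[0,0,0]],[[-0.12,0,0.041],[0,0,0]],[[-0.15,0,0.041],[0,0,0]],[[-0.18,0,0.041],[0,0,0]],[[-0.205,0,0.041],[0,0,0]]]'; python3 -c "
from h import *
where()"; python3 -m handwheel '[[[-0.01,0,0],[0,0,0]],[[-0.01,0,0],[0,0,0]],[[-0.01,0,-0.08],[0,0,0]],[[-0.01,0,-0.16],[0,0,0]],[[-0.01,0,-0.24],[0,0,0]],[[-0.01,0,-0.24],[0,0,0]],[[-0.01,0,-0.24],[0,0,0]]]';  python3 -c "
from h import *
where();rows(.113,.048,.15)
im,d=snap('scene','s2.png')
a=cv2.resize(im[110:300,170:430,::-1],None,fx=2.6,fy=2.6,interpolation=2);cv2.imwrite('pics/s2c.png',a)"
```

```text
time_s: 3.4
position: [0.4133, -0.0453, 0.0308]
tool_rot: [[0.975, -0.224, 0.001], [-0.224, -0.975, -0.001], [0.001, 0.0, -1.0]]
ft_force: [0.3, 0.4, 0.4]
grip_width: 0.0205
gripper_force: 0.2
3.4 [-0.0033 -0.0191] 0.0308 [0.3 0.4 0.4] 0.0205
time_s: 4.1
position: [0.4092, -0.0444, 0.1507]
tool_rot: [[0.975, -0.224, 0.002], [-0.224, -0.975, -0.001], [0.002, 0.0, -1.0]]
ft_force: [0.5, -0.0, -0.5]
grip_width: 0.0207
gripper_force: 0.0
4.1 [-0.0074 -0.0191] 0.1507 [ 0.5 -0.  -0.5] 0.0207
[ 0.2409 -0.134   0.0019] [ 0.0001 -0.0008  0.0002]
```

View pics/s2c.png

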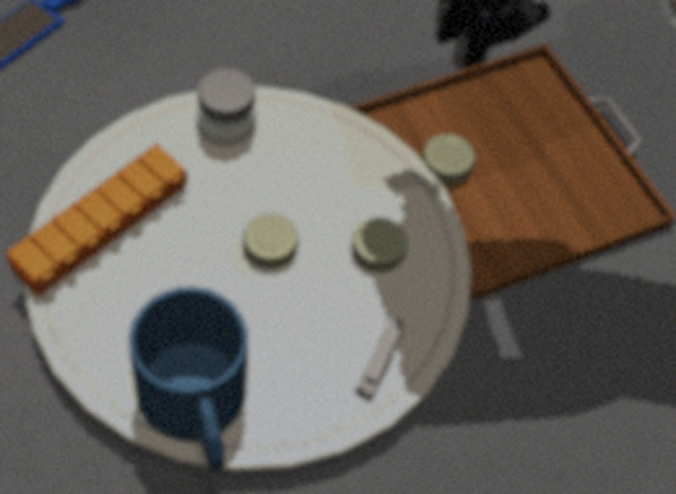

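Tablet in the tray at crop (448,157), lying flat; the other two at (271,238) and (380,243) have not moved. Next is the one at (380,243).

```bash
python3 -c "
from h import *
print('c in tray',tr(atz('scene',170+448/2.6,110+155/2.6,.02)),'b',tr(atz('scene',170+380/2.6,110+239/2.6,.042)),'a',tr(atz('scene',170+271/2.6,110+235/2.6,.042)))"
python3 -m handwheel '[[[0.08,-0.045,0],[0,0,0]],[[0.16,-0.09,0],[0,0,0]],[[0.241,-0.134,0],[0,0,0]],[[0.241,-0.134,0],[0,0,0]],[[0.241,-0.134,0],[0,0,0]],[[0.241,-0.134,0.08],[0,0,0]],[[0.241,-0.134,0.16],[0,0,0]],[[0.241,-0.134,0.19],[0,0,0]],[[0.241,-0.134,0.19],[0,0,0]],[[0.241,-0.134,0.19],[0,0,0]]]'; python3 -c "
from h import *
where();rows(.113,.048,.031)
im,d=snap('scene','s3.png')
a=cv2.resize(im[110:300,170:430,::-1],None,fx=2.6,fy=2.6,interpolation=2);cv2.imwrite('pics/s3c.png',a)"
```

```text
c in tray [-0.0248 -0.0164] b [0.0725 0.0461] a [0.1466 0.0108]
time_s: 5.15
position: [0.5407, -0.0063, 0.0554]
tool_rot: [[0.974, -0.225, -0.0], [-0.225, -0.974, 0.0], [-0.0, 0.0, -1.0]]
ft_force: [-0.0, 0.1, 0.1]
grip_width: 0.0203
gripper_force: 0.0
5.15 [0.1121 0.0476] 0.0554 [-0.   0.1  0.1] 0.0203
[ 0.0019 -0.0007  0.0489] [0.     0.0001 0.    ]
```

View pics/s3c.png

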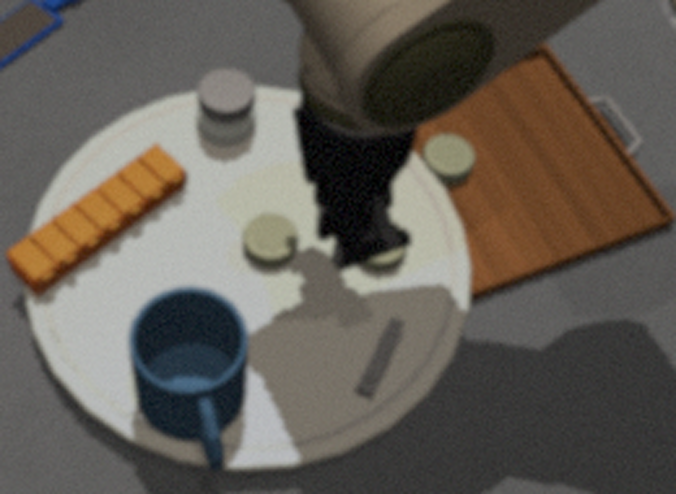

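Fingers hang between the two tablets, with (270,240) clear and the target partly hidden at (380,250). The computed gap is about 6 mm on each side, so I'll lower gently and check the force.

```bash
python3 -m handwheel '[[[0,0,0.012],[0,0,0]],[[0,0,0.022],[0,0,0]],[[0,0,0.028],[0,0,0]],[[0,0,0.032],[0,0,0]],[[0,0,0.032],[0,0,0]]]';  python3 -c "
from h import *
where();rows(-.01,.048,.031)"
```

```text
time_s: 5.7
position: [0.541, -0.0059, 0.0388]
tool_rot: [[0.975, -0.224, -0.0], [-0.224, -0.975, 0.0], [-0.0, -0.0, -1.0]]
ft_force: [0.8, -0.5, -0.5]
grip_width: 0.0206
gripper_force: 0.0
5.7 [0.1123 0.0481] 0.0388 [ 0.8 -0.5 -0.5] 0.0206
[-0.2445 -0.      0.0156] [-0.      0.0001  0.0002]
```

```bash
python3 -m handwheel '[[[0,0,0.0155],[0,0,0]],[[-0.03,0,0.0155],[0,0,0]],[[-0.06,0,0.0155],[0,0,0]],[[-0.09,0,0.0155],[0,0,0]],[[-0.12,0,0.0155],[0,0,0]],[[-0.15,0,0.0155],[0,0,0]],[[-0.18,0,0.0155],[0,0,0]],[[-0.21,0,0.0155],[0,0,0]],[[-0.24,0,0.0155],[0,0,0]],[[-0.24,0,0.0155],[0,0,0]]]'; python3 -c "
from h import *
where()"; python3 -m handwheel '[[[0,0,0],[0,0,0]],[[0,0,-0.08],[0,0,0]],[[0,0,-0.16],[0,0,0]],[[0,0,-0.24],[0,0,0]],[[0,0,-0.24],[0,0,0]],[[0,0,-0.24],[0,0,0]]]';  python3 -c "
from h import *
where();rows(.19,.009,.15,25)
im,d=snap('scene','s4.png')
a=cv2.resize(im[110:300,170:430,::-1],None,fx=2.6,fy=2.6,interpolation=2);cv2.imwrite('pics/s4c.png',a)"
```

```text
time_s: 6.7
position: [0.4226, 0.0215, 0.031]
tool_rot: [[0.975, -0.224, -0.002], [-0.224, -0.975, 0.0], [-0.002, -0.0, -1.0]]
ft_force: [-0.2, -0.7, 0.4]
grip_width: 0.0206
gripper_force: 0.0
6.7 [-0.0092  0.0481] 0.031 [-0.2 -0.7  0.4] 0.0206
time_s: 7.3
position: [0.4249, 0.0208, 0.1516]
tool_rot: [[0.974, -0.224, 0.002], [-0.224, -0.974, -0.0], [0.002, 0.0, -1.0]]
ft_force: [-0.0, 0.1, -0.1]
grip_width: 0.0205
gripper_force: 0.0
7.3 [-0.0068  0.0479] 0.1516 [-0.   0.1 -0.1] 0.0205
[0.3936 0.0781 0.004 ] [ 1.000e-04 -6.000e-04 -1.387e-01]
```

View pics/s4c.png

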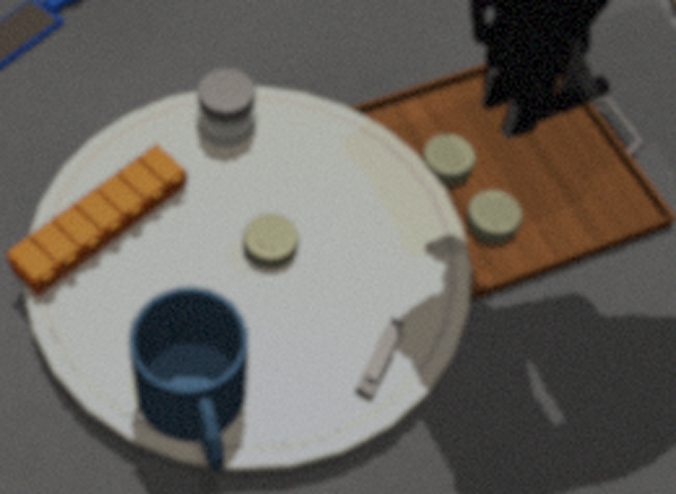

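Two tablets lie flat in the tray at crop (449,157) and (494,215), and the third is at (271,238), unmoved. I'll push it diagonally toward the free tray corner, after checking clearance to the mug.

```bash
python3 -c "
from h import *
print('b in tray',tr(atz('scene',170+494/2.6,110+213/2.6,.02)))
s=np.load('last_top.npz');d=np.load('last_top.npz')['d']
P=np.array([np.r_[dep('top',u,v)] for v in range(115,175) for u in range(185,235) if d[v,u]>0])
P=P[(P[:,2]>.098)&(P[:,2]<.115)]
T=np.array([tr(p) for p in P]);print(len(T),T.min(0),T.max(0),np.median(P[:,2]))
rows(.181,.0249,.15,25)"
```

```text
b in tray [-0.0304  0.0478]
250 [0.2116 0.0581] [0.2886 0.1428] 0.10561650482650331
[0.3769 0.0462 0.0012] [-0.000e+00  1.000e-04 -1.387e-01]
```

```bash
python3 -m handwheel '[[[0.09,0.01,0],[0,0,-0.04]],[[0.18,0.02,0],[0,0,-0.08]],[[0.27,0.03,0],[0,0,-0.12]],[[0.34,0.042,0],[0,0,-0.139]],[[0.377,0.046,0],[0,0,-0.139]],[[0.377,0.046,0],[0,0,-0.139]],[[0.377,0.046,0],[0,0,-0.139]]]'; python3 -c "
from h import *
where();rows(.181,.0249,.031,25)"
```

```text
time_s: 8.05
position: [0.6018, -0.0434, 0.1495]
tool_rot: [[0.978, 0.209, -0.003], [0.209, -0.978, 0.001], [-0.003, -0.002, -1.0]]
ft_force: [0.4, 0.1, 0.0]
grip_width: 0.0205
gripper_force: 0.0
8.05 [0.18   0.0252] 0.1495 [0.4 0.1 0. ] 0.0205
[0.0023 0.0017 0.237 ] [-0.0005  0.0009  0.0002]
```

```bash
python3 -m handwheel '[[[0.003,0,0.08],[0,0,0]],[[0.003,0,0.14],[0,0,0]],[[0.003,0,0.18],[0,0,0]],[[0.003,0,0.2],[0,0,0]],[[0.003,0,0.21],[0,0,0]],[[0.003,0,0.22],[0,0,0]],[[0.003,0,0.22],[0,0,0]],[[0.003,0,0.22],[0,0,0]]]'; python3 -c "
from h import *
where();rows(.181,.0249,.031,25)
im,d=snap('scene','s5.png')
a=cv2.resize(im[110:300,170:430,::-1],None,fx=2.6,fy=2.6,interpolation=2);cv2.imwrite('pics/s5c.png',a)"
```

```text
time_s: 8.85
position: [0.6044, -0.0434, 0.042]
tool_rot: [[0.978, 0.209, 0.001], [0.209, -0.978, -0.0], [0.001, 0.001, -1.0]]
ft_force: [-0.2, 0.4, 0.1]
grip_width: 0.0205
gripper_force: 0.0
8.85 [0.1825 0.0258] 0.042 [-0.2  0.4  0.1] 0.0205
[-0.0035  0.0002  0.022 ] [ 0.0002 -0.0004  0.0003]
```

View pics/s5c.png

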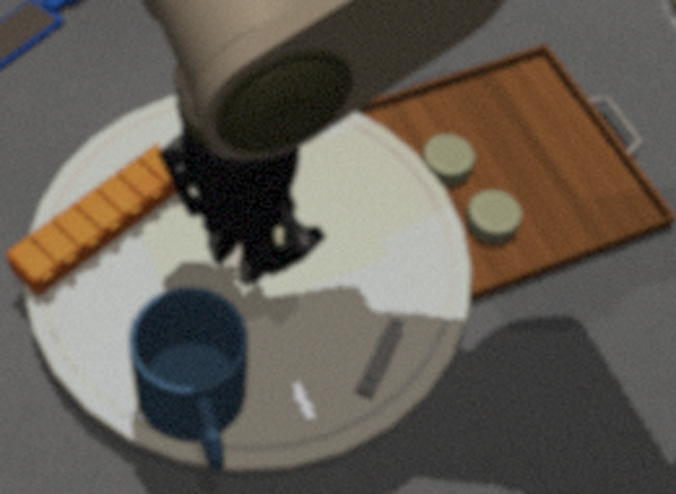

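Fingers are down behind the third tablet (hidden behind the tip at crop (300,245)), with no contact force. Mug (190,340) and clipper (380,358) have not moved.

```bash
python3 -m handwheel '[[[0,0,0.01],[0,0,0]],[[0,0,0.02],[0,0,0]],[[0,0,0.022],[0,0,0]],[[-0.03,0,0.022],[0,0,0]],[[-0.06,0,0.022],[0,0,0]]]'; python3 -c "
from h import *
where();rows(.012,-.0537,.031,25)"
```

```text
time_s: 9.4
position: [0.5744, -0.0497, 0.0299]
tool_rot: [[0.978, 0.209, -0.0], [0.209, -0.978, 0.0], [-0.0, -0.0, -1.0]]
ft_force: [1.3, 0.6, -0.0]
grip_width: 0.0205
gripper_force: 0.1
9.4 [0.1547 0.013 ] 0.0299 [ 1.3  0.6 -0. ] 0.0205
[-3.151e-01 -2.000e-04 -2.100e-03] [-0.      0.      0.0004]
```

```bash
python3 -m handwheel '[[[-0.03,0,-0.002],[0,0,0]],[[-0.06,0,-0.002],[0,0,0]],[[-0.09,0,-0.002],[0,0,0]],[[-0.12,0,-0.002],[0,0,0]],[[-0.15,0,-0.002],[0,0,0]],[[-0.18,0,-0.002],[0,0,0]],[[-0.21,0,-0.002],[0,0,0]],[[-0.24,0,-0.002],[0,0,0]],[[-0.27,0,-0.002],[0,0,0]],[[-0.3,0,-0.002],[0,0,0]]]'; python3 -m handwheel '[[[-0.03,0,0],[0,0,0]],[[-0.03,0,0],[0,0,0]],[[-0.03,0,0],[0,0,0]],[[-0.03,0,-0.08],[0,0,0]],[[-0.03,0,-0.16],[0,0,0]],[[-0.03,0,-0.24],[0,0,0]],[[-0.03,0.1,-0.24],[0,0,0]],[[-0.03,0.2,-0.24],[0,0,0]],[[-0.03,0.3,-0.24],[0,0,0]],[[-0.03,0.3,-0.24],[0,0,0]]]';  python3 -c "
from h import *
where()
im,d=snap('scene','s6.png')
a=cv2.resize(im[110:300,170:430,::-1],None,fx=2.6,fy=2.6,interpolation=2);cv2.imwrite('pics/s6c.png',a)"
```

```text
time_s: 10.4
position: [0.4276, -0.0811, 0.0313]
tool_rot: [[0.978, 0.209, 0.0], [0.209, -0.978, -0.0], [0.0, 0.0, -1.0]]
ft_force: [1.2, -0.4, 0.5]
grip_width: 0.0206
gripper_force: 0.5
time_s: 11.4
position: [0.4465, -0.2361, 0.1512]
tool_rot: [[0.979, 0.205, 0.002], [0.205, -0.979, -0.003], [0.001, 0.003, -1.0]]
ft_force: [0.2, 2.0, 0.1]
grip_width: 0.0205
gripper_force: 0.0
11.4 [ 0.072  -0.1974] 0.1512 [0.2 2.  0.1] 0.0205
```

View pics/s6c.png

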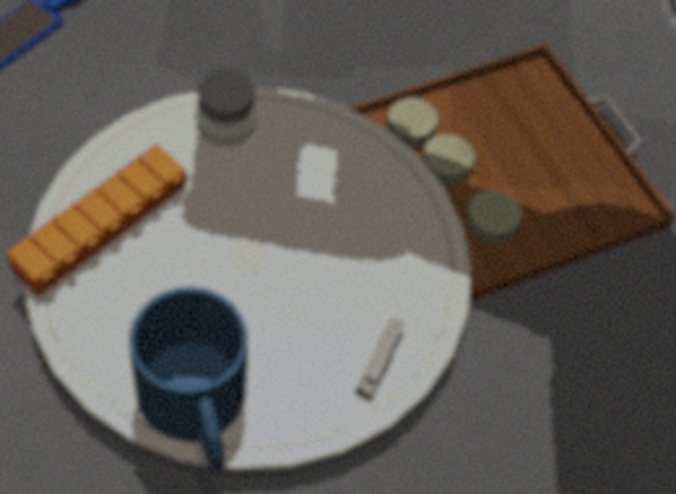

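All three tablets are in the tray at crop (413,119), (449,157) and (494,215), and nothing else has moved. One depth check that the third lies flat.

```bash
python3 -m handwheel '[[[0,0,0],[0,0,0]],[[0,0,0],[0,0,0]],[[0,0,0],[0,0,0]],[[0,0,0],[0,0,0]],[[0,0,0],[0,0,0]]]' >/dev/null; python3 -c "
from h import *
im,d=snap('scene','s7.png')
for u,v in[(413,117),(403,117),(423,117),(413,107),(413,127),(449,155),(494,213)]:
    p=dep('scene',round(170+u/2.6),round(110+v/2.6));print(u,v,tr(p),p[2].round(4))
print(observe()['qvel'])"
```

```text
413 117 [-0.0172 -0.0618] 0.0208
403 117 [-0.0087 -0.0645] 0.0218
423 117 [-0.0272 -0.061 ] 0.0169
413 107 [-0.0237 -0.0732] 0.0185
413 127 [-0.0126 -0.0529] 0.0196
449 155 [-0.0259 -0.0152] 0.0196
494 213 [-0.0298  0.0484] 0.0208
[-0.23834109  0.13154564 -0.17183177 -0.01600041  0.09722499  0.01956804]
```

All three tops read close to 20 mm, so they lie flat on the tray floor and clear of each other.

```bash
python3 -c "
from rig import close_job
print(close_job())"
```

```text
the job is handed in; nothing more can be done
None
```

All three tablets were swept off the turntable and lie flat in the tray, nothing else was seen to move, and the job was handed in at about 12 s of the 61 s allowed.

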